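# Trim the lathe speed unit with the tuning tool

### The job

Take the plastic tuning tool out of the wooden tool block, put its blade in the big slotted trimmer on top of the finned speed-control unit, and turn the trimmer clockwise with it until its pointer stands midway between the two raised ribs. Then put the tool back upright in its hole in the block, resting on its guard, and let go.

Things in the scene. Friction and masses are not known exactly. Their poses are not given: they have to be found in the camera images.
- tuner_grip (a point): Centre of the upright black plastic tuning tool's handle: flat-sided, 30 wide (x) by 20 thick (y) by 60 mm high; grip across the 20. Below: round guard 52 mm across, 30 to 36 mm under this point; 14 mm shaft; blade 26 wide (x), 5 thick (y), 14 mm high, its edge 81 mm under this point. z up the tool; half a turn makes no difference. 70 g, hangs loose in the wooden block.
- trimmer_slot (a point): Centre of the slot's floor, on the turning axis, in the white 48 mm trimmer head on the fixed grey 130x110x55 mm unit with cooling fins; 59 mm above bench. Turns with it: x along the slot to the 36 mm pointer nib, z up. Slot open-ended, 9.5 mm wide, 8 deep, then flares to 20 mm over 6 more. Blade is in if under 7 mm off the floor, within 12 mm of axis; about 10 degrees play each way.
- trimmer (a joint): Trimmer angle, rad, growing anticlockwise from above; 0 = pointer midway between the two aluminium ribs on the unit's top (21 degrees either side, 38 to 52 mm from the axis, away from the fins). Starts at 0.75 to 1.35; stops at -0.9 and 1.55; light friction (0.06 N m), stays where left. The finless grey box's small slotted head is another control.
- tool_block_hole0 (a point): Centre of the mouth of the large hole (37 mm, chamfered, through) in the top of the fixed wooden block, 70 (x) by 130 (y) by 55 mm high; z up. The tool hangs in it on its guard, handle centre 36 mm above this point. An awl stands in a small hole 60 mm away towards block -y, its handle 45 mm above the block.
There are look-alikes about, which are no part of the job. Leave any blue or pink look-alike of the part that bears tool_block_hole0 alone.

How it is judged:
By the outcome, as a careful person would: the job done as asked, in the order asked, and still so for the second after the job is handed in, with the robot touching nothing.
It also fails if it takes over 61 s, if anything falls off the work surface, if the arm or the gripper's body presses on something with over 40 N, if the wrist force passes 120 N, or if a joint passes its speed limit or range.

### The arm

A 6-joint arm with a two-finger parallel gripper is mounted at the origin on the work surface. World frame = base frame: x ahead of the robot, y to its left, z up, the work surface at z = 0. Lengths are in mm, angles in rad, forces in N, time in s.
With the tool pointing down it reaches from about 300 to 775 mm from the base axis. Payload 14.6 kg.
Tool frame: the origin (TCP) lies on the centre line of the jaws, within the pads' length; the fingertips stand manip.tcp_to_tips ahead of it and the grasp point (between the pads) lies 5 mm behind it (manip.tcp_to_tips is the distance from the TCP to the fingertips, in mm); z points along the fingers, y is the direction in which the jaws open and shut (so a half turn about z gives the same grasp; the last joint's range is limited). The gripper opens to 94 mm and grips with 3 to 60 N. Pads are 16 mm wide; open, the fingers measure 119 mm over their backs; the gripper's body (75 mm by 177 mm) begins 78 mm behind the grasp point.
Start: joints at [-1.383, 0.3, 1.521, -0, 1.321, -0.067], TCP at [138.622, -532.234, 219.446] pointing down, gripper open.
Joint ranges: [-3.03, 3.03], [-0.79, 2.21], [0.23, 2.52], [-1.04, 4.18], [0, 3.07], [-2.55, 2.55]. Speed limits (rad/s): [2.22, 2.22, 2.57, 3.14, 3.14, 3.14].

### API

Orientations are given as [roll, pitch, yaw] about the fixed x, y, z axes, in that order (R = Rz(yaw) Ry(pitch) Rx(roll)).
In Python, from cell import manip, optics, workorder gives the robot as it stands. The module is installed in compiled form; this text tells all that it offers.
- The arm moves only by the tool jog_arm, never from a script. Its argument "deltas" is text: rows parted by semicolons, each of 5 numbers parted by spaces: the shift along the tool's x, y, z in mm, then the turn about the tool's z in rad, then the finger opening in mm, from 0 to 94. In form: tx ty tz twist grip; .... A call has exactly 10 rows; each row is the pose to reach, as a shift and turn from the pose commanded when the call began, along the tool's axes at that moment; what a row does not reach only later rows make up. A row lasts 1/8 s, in which the tool goes at most 62.5 mm and 10.7 degrees, less where a joint would pass 70% of its speed; a pose out of reach is approached as far as the arm can. A call with a gripper value outside its range is refused whole. The fingers move at their own pace and stop on an object; "squeeze" is the grip in N (left out, the last holds). Time passes only in rows, so rows that repeat a pose let the fingers close, or fill a call up. It gives the time, the measured TCP pose, the force and the opening at its end, in the units of the state.
- manip.read_state(): the state, without advancing time (a new reading comes with each control period).
- optics.camera(name): name is "scene" or "top" or "wrist"; returns (picture, depth): 480x640x3 uint8, red, green, blue; 480x640 float32, mm along the optical axis (not along the pixel's ray), 0 where there is no reading.
- optics.get_calibration(name): a dict with "intrinsics" (3x3 intrinsics, pixels), "R" (3x3) and "t" (3): a world point X has camera coordinates R X + t; the wrist camera has in their place "hand_eye" (4x4, takes a point from camera to tool coordinates, whose origin is the TCP and whose axes are the flange's). Camera axes: x right, y down, z forward; pixel columns grow to the right and rows downward; lengths in mm; the calibration is good to about 2 mm. A picture is of the moment at which its call begins: read the wrist's pose just before it. get_calibration takes no time and is no camera call.
- workorder.sign_off(): hands the job in, once; it reports no verdict.
The state is a dict: "clock": time; "joints": joint angles; "qd": joint speeds; "effort": joint torques, N m; "eef_pos": TCP position; "eef_rot": TCP orientation; "wrist_force": force on the tool from outside, world axes, zero at the start; "moment": the same for the moment, N m; "finger_gap": finger opening in mm.
Only numpy, scipy, OpenCV 4.12 (cv2) and the standard library are available. Lean on these libraries where they do the work, as an engineer would, in place of code of your own. Each camera call takes 0.05 s, during which the arm holds its last target.

## Working session

There is one attempt and no reset: what is moved stays moved. The work goes in short steps, Python scripts to look and compute and a tool call to move; the robot and the scene stay as the last step left them, time stands still between calls to the robot, and variables do not carry over. Pictures are saved under pics/ and viewed, and the job is handed in when it is done.

Besides the shell and the picture viewer there is one more tool, called after ">>>" by a JSON object that holds its "method" and its "body", one argument or row to a line. jog_arm: Moves the arm, as the interface text tells. Its arguments: {"type":"object","properties":{"deltas":{"type":"string"},"squeeze":{"type":"number"}},"required":["deltas"]}

```bash
mkdir -p pics; cat > h.py <<'E'
import numpy as np, cv2
from cell import manip, optics, workorder
from scipy.spatial.transform import Rotation as Ro
E
python3 - <<'E'
from h import *
s=manip.read_state(); print(s); print(manip.tcp_to_tips)
for n in ["scene","top"]:
    p,d=optics.camera(n); cv2.imwrite(f"pics/{n}0.png",p[:,:,::-1]); np.savez(f"{n}0.npz",p=p,d=d)
    c=optics.get_calibration(n); print(n,{k:np.round(v,3) for k,v in c.items()})
print(optics.get_calibration("wrist"))
E
```

```text
{'clock': 0.0, 'joints': array([-1.38259015e+00,  3.00464858e-01,  1.52160912e+00,  4.24492840e-06,
        1.32070763e+00, -6.66117214e-02]), 'qd': array([-0.00058967, -0.00093845, -0.00072335,  0.00023491, -0.00163062,
       -0.00180429]), 'effort': array([ 1.92975247e-03, -5.31812096e+01, -3.52735806e+01,  7.08930963e-02,
        2.44248100e-02, -5.76898401e-05]), 'eef_pos': array([ 138.58120125, -531.98594862,  218.87788947]), 'eef_rot': array([-3.14040661e+00, -8.32421434e-05,  2.54816794e-01]), 'wrist_force': array([-0.12951513, -0.20811125, -0.37845444]), 'moment': array([-0.05524726,  0.02718351, -0.03602767]), 'finger_gap': 94.36337629777452}
14.0
scene {'intrinsics': array([[573.915,   0.   , 314.402],
       [  0.   , 573.915, 244.271],
       [  0.   ,   0.   ,   1.   ]]), 'R': array([[ 0.885,  0.465, -0.014],
       [ 0.341, -0.67 , -0.659],
       [-0.316,  0.579, -0.752]]), 't': array([-552.721,  -88.445, 1220.614])}
top {'intrinsics': array([[438.374,   0.   , 327.896],
       [  0.   , 438.374, 238.219],
       [  0.   ,   0.   ,   1.   ]]), 'R': array([[-0.005, -1.   ,  0.007],
       [-0.998,  0.005, -0.068],
       [ 0.068, -0.007, -0.998]]), 't': array([ 72.12 , 576.177, 832.332])}
{'intrinsics': array([[353.63343632,   0.        , 322.14046627],
       [  0.        , 353.63343632, 235.14764289],
       [  0.        ,   0.        ,   1.        ]]), 'hand_eye': array([[-3.09782426e-04, -9.64757703e-01, -2.63139656e-01,
         7.56976242e+01],
       [ 9.99999695e-01, -4.87512135e-04,  6.10127560e-04,
        -1.62619142e-01],
       [-7.16909038e-04, -2.63139387e-01,  9.64757560e-01,
        -1.65814122e+02],
       [ 0.00000000e+00,  0.00000000e+00,  0.00000000e+00,
         1.00000000e+00]])}
```

View pics/scene0.png

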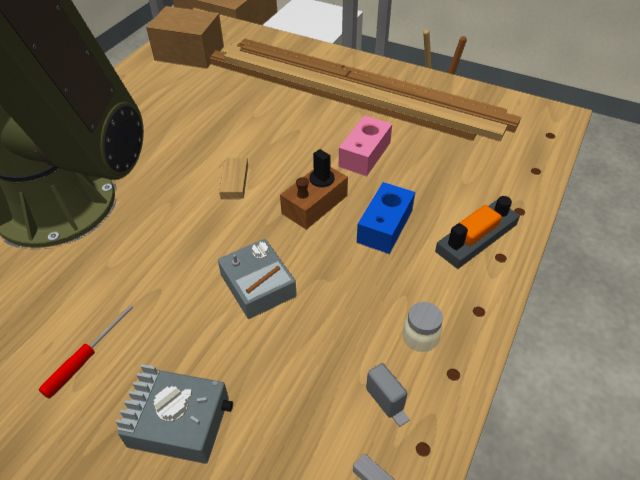

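View pics/top0.png

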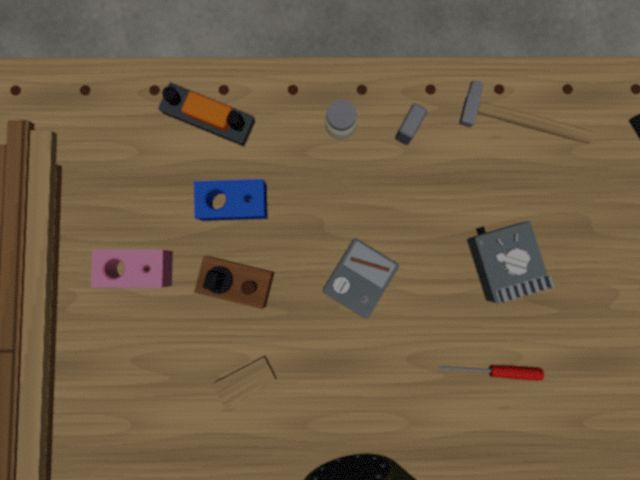

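The scene shows the tool in the wooden block (scene ~(321,165), top ~(218,279)), and the finned unit with the white trimmer (scene ~(172,403), top ~(514,262)). Its ribs are at top ~(500,241) and (517,237). I'll zoom in on both.

```bash
cat >> h.py <<'E'
def cast(n,uv,z):
    c=optics.get_calibration(n);K,R,t=c["intrinsics"],c["R"],c["t"]
    uv=np.atleast_2d(np.asarray(uv,float));r=np.c_[uv,np.ones(len(uv))]@np.linalg.inv(K).T@R; o=-R.T@t
    return o+r*((z-o[2])/r[:,2])[:,None]
def wcast(uv,z,st):
    c=optics.get_calibration("wrist");K=c["intrinsics"];H=c["hand_eye"]
    Rt=Ro.from_euler('xyz',st["eef_rot"]).as_matrix();T=np.asarray(st["eef_pos"])
    R=Rt@H[:3,:3];o=Rt@H[:3,3]+T
    uv=np.atleast_2d(np.asarray(uv,float));r=np.c_[uv,np.ones(len(uv))]@np.linalg.inv(K).T@R.T
    return o+r*((z-o[2])/r[:,2])[:,None]
E
python3 - <<'E'
from h import *
p=np.load("top0.npz")["p"];q=np.load("scene0.npz")["p"]
a=cv2.resize(p[210:310,460:560],(400,400),interpolation=cv2.INTER_CUBIC)
b=cv2.resize(p[240:320,185:285],(400,320),interpolation=cv2.INTER_CUBIC)
c=cv2.resize(q[350:470,110:240],(390,360),interpolation=cv2.INTER_CUBIC)
o=np.zeros((400,800,3),np.uint8);o[:,:400]=a;o[:320,400:]=b
cv2.imwrite("pics/z0.png",o[:,:,::-1])
print("trimmer",cast("top",[514,262],73)); print("tool top",cast("top",[218,279],55+66)); 
# block mask
hsv=cv2.cvtColor(p,cv2.COLOR_RGB2HSV)
print(hsv[290,205],hsv[295,235],hsv[350,250])
E
```

```text
trimmer [[ 527.96181594 -268.51548658   73.        ]]
tool top [[501.11769204 256.8572791  121.        ]]
[ 12 170  84] [ 13 170  78] [ 18 110 132]
```

View pics/z0.png

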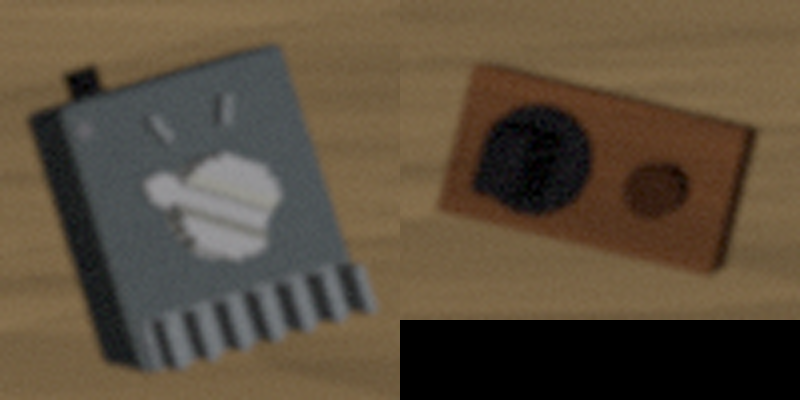

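```bash
cat >> h.py <<'E'
def delta(xyz,yaw=None,st=None,ref=None):
    """tool-axes shift & twist from commanded pose ref (xyz,yaw) (or measured) to world target"""
    if ref is None:
        st=st or manip.read_state(); p0=st["eef_pos"]; y0=st["eef_rot"][2]
    else: p0,y0=np.array(ref[:3]),ref[3]
    d=np.array(xyz)-p0; c,s=np.cos(y0),np.sin(y0)
    tx=c*d[0]+s*d[1]; ty=s*d[0]-c*d[1]
    tw=0 if yaw is None else -((yaw-y0+np.pi)%(2*np.pi)-np.pi)
    return np.round([tx,ty,-d[2],tw],3)
E
python3 -c "
from h import *
print(delta([528,-268,200],0.255))"
```

```text
[ 443.4   -157.345   18.972   -0.   ]
```

>>> {"method": "jog_arm", "body": {
  "deltas": "443 -157 19 0 45;443 -157 19 0 45;443 -157 19 0 45;443 -157 19 0 45;443 -157 19 0 45;443 -157 19 0 45;443 -157 19 0 45;443 -157 19 0 45;443 -157 19 0 45;443 -157 19 0 45"
}}

```text
clock: 1.35
eef_pos: [527.1, -269.1, 200.2]
eef_rot: [-3.141, 0.001, 0.254]
wrist_force: [-1.1, 0.4, -0.6]
finger_gap: 44.8
```

```bash
python3 - <<'E'
from h import *
s=manip.read_state(); p,d=optics.camera("wrist"); print(s["clock"],s["eef_pos"],s["eef_rot"],np.abs(s["qd"]).max(),s["finger_gap"])
np.savez("w1.npz",p=p,d=d,pos=s["eef_pos"],rot=s["eef_rot"]); cv2.imwrite("pics/w1.png",p[:,:,::-1])
E
```

```text
1.35 [ 527.10022464 -269.07199356  200.21836453] [-3.14127484e+00  5.67430830e-04  2.54491618e-01] 0.01753661599767429 44.82422936407694
```

View pics/w1.png

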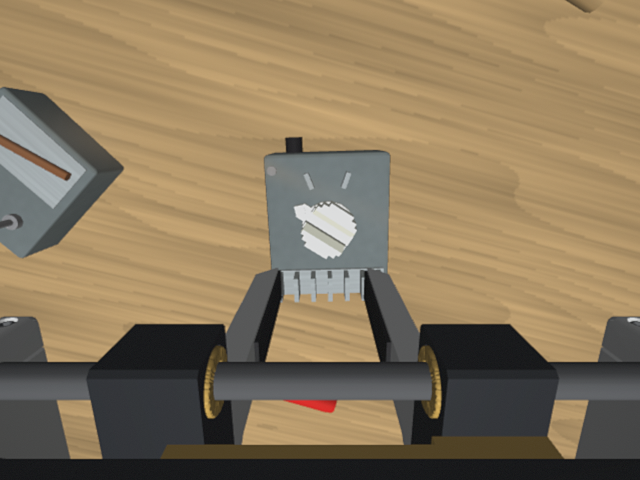

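```bash
python3 - <<'E'
from h import *
f=np.load("w1.npz");p=f["p"];s=dict(eef_pos=f["pos"],eef_rot=f["rot"])
c=p[140:280,255:400];cv2.imwrite("pics/z1.png",cv2.resize(c,(725,700),interpolation=cv2.INTER_NEAREST)[:,:,::-1][:600])
print(p[230,340],p[225,335],p[181,309],p[200,290],p[238,322])
m=((p[:,:,0].astype(int)>200)&(p[:,:,2]>190)).astype(np.uint8); m[:150]=0;m[:,:270]=0;m[:,390:]=0;m[265:]=0
m=cv2.morphologyEx(m,cv2.MORPH_CLOSE,np.ones((3,3)))
n,l,st,ce=cv2.connectedComponentsWithStats(m)
for i in range(1,n):
    if st[i,4]>5: print(st[i],ce[i],wcast(ce[i],73,s))
d=f["d"];print(d[230,340],d[200,290],d[205,303],d[233,318])
E
```

```text
[217 217 206] [215 215 200] [169 175 176] [114 123 124] [181 181 168]
[ 295  202   61   44 1360] [328.90147059 220.50220588] [[ 536.85765462 -272.45408773   73.        ]]
[302 230  39  28 461] [318.73752711 245.65075922] [[ 513.06750274 -269.6574848    73.        ]]
307.30777 313.60004 310.74463 306.7497
```

View pics/z1.png

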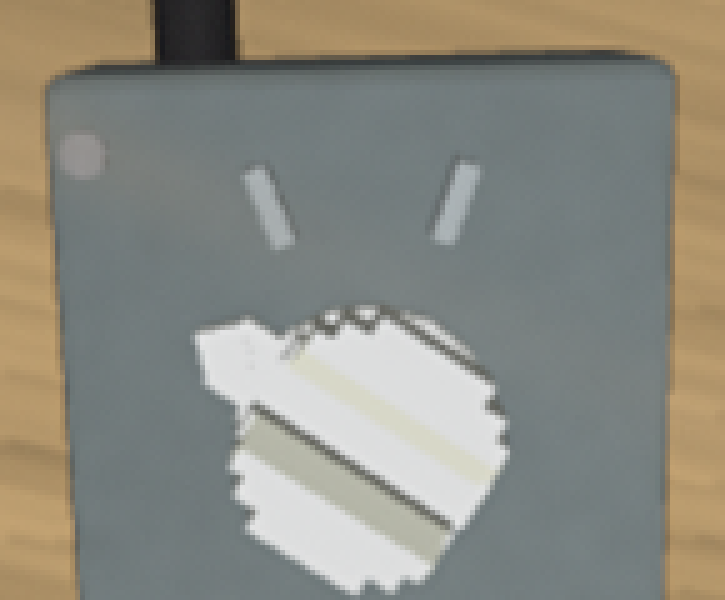

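```bash
python3 - <<'E'
from h import *
f=np.load("w1.npz");p=f["p"];s=dict(eef_pos=f["pos"],eef_rot=f["rot"])
C=lambda pts,z: wcast(np.array(pts)/5.0+[255-.1,140-.1],z,s)[:,:2]
r=C([(257,170),(285,246),(470,163),(445,242)],58)
print("ribs",r,[np.linalg.norm(r[0]-r[1]),np.linalg.norm(r[2]-r[3])])
d1=r[0]-r[1];d2=r[2]-r[3]
k=np.linalg.solve(np.c_[d1,-d2],r[3]-r[1]);ax=r[1]+k[0]*d1
mid=(r.mean(0)); u1=d1/np.linalg.norm(d1);u2=d2/np.linalg.norm(d2);b=u1+u2;th0=np.arctan2(b[1],b[0])
print("intersect",ax,"zero dir",th0, "half", np.arccos(u1@u2)/2*57.3)
perp=r[0]-r[2]; print("zero dir from perp",np.arctan2(-perp[0],perp[1])," inner",(lambda q:np.arctan2(-q[0],q[1]))(r[1]-r[3]))
b/=np.linalg.norm(b)
print("axis from mid",mid-b*45*np.cos(np.radians(21)))
# slot
up=C([(300,360),(495,472)],73); lo=C([(243,455),(425,562)],73)
for e in (up,lo): q=e[0]-e[1];print("slot dir",np.arctan2(q[1],q[0]))
q=up[0]-up[1]+lo[0]-lo[1];a=np.arctan2(q[1],q[0]);n=np.array([-np.sin(a),np.cos(a)])
print("slot off n",up@n,lo@n,"axis cand n",ax@n,(up@n).mean()/2+(lo@n).mean()/2)
# circle face fit
pts=C([(510,420),(232,470),(500,455),(245,525),(340,592),(360,592),(425,575),(490,375)],73)
A=np.c_[2*pts,np.ones(len(pts))];x=np.linalg.lstsq(A,(pts**2).sum(1),rcond=None)[0];print("circle",x[:2],np.sqrt(x[2]+x[0]**2+x[1]**2))
nib=C([(225,355)],73);print("nib",nib,[np.arctan2(*(nib[0]-c)[::-1]) for c in (ax,x[:2])])
# unit top edges
e=C([(48,95),(75,600),(672,90),(665,600)],55); 
for i in (0,2): q=e[i]-e[i+1];print("edge",np.arctan2(q[1],q[0]))
E
```

```text
ribs [[ 568.5117518  -244.1951057 ]
 [ 557.00458918 -252.06889538]
 [ 578.89400239 -279.41690079]
 [ 564.69108612 -278.88596767]] [np.float64(13.943147259929475), np.float64(14.212836469267193)]
intersect [ 520.24112394 -277.2243401 ] zero dir 0.28135666339186505 half 18.262727318803577
zero dir from perp 0.28664971349802465  inner 0.2791432843847549
axis from mid [ 526.91613083 -275.30649208]
slot dir 1.294276252988106
slot dir 1.2752156693488197
slot off n [-592.18358708 -592.54332148] [-572.91309358 -572.55335918] axis cand n -577.2968506391834 -582.5483403308766
circle [ 527.71523111 -274.53182204] 24.22866060493658
nib [[ 538.73295581 -246.66104426]] [np.float64(1.0266836053096913), np.float64(1.1943356226284816)]
edge 0.2658136888555619
edge 0.29021589002228326
```

```bash
python3 -c "
from h import *
print(delta([501,257,220],2.86))"
```

```text
[ 107.041 -516.012  -19.587   -2.606]
```

>>> {"method": "jog_arm", "body": {
  "deltas": "107 -516 -20 -1.85 45;107 -516 -20 -1.85 45;107 -516 -20 -1.85 45;107 -516 -20 -1.85 45;107 -516 -20 -1.85 45;107 -516 -20 -1.85 45;107 -516 -20 -1.85 45;107 -516 -20 -1.85 45;107 -516 -20 -1.85 45;107 -516 -20 -1.85 45"
}}

```text
clock: 2.65
eef_pos: [501.0, 258.4, 220.5]
eef_rot: [3.141, -0.0, 2.112]
wrist_force: [-0.4, 0.1, 0.4]
finger_gap: 44.6
```

```bash
python3 - <<'E'
from h import *
s=manip.read_state(); p,d=optics.camera("wrist"); print(s["clock"],s["eef_pos"],s["eef_rot"],np.abs(s["qd"]).max(),s["finger_gap"])
np.savez("w2.npz",p=p,d=d,pos=s["eef_pos"],rot=s["eef_rot"]); cv2.imwrite("pics/w2.png",p[:,:,::-1])
E
```

```text
2.65 [500.98786703 258.38891805 220.49945796] [ 3.14147146e+00 -5.45554765e-05  2.11161521e+00] 1.2987415887342904 44.59939216191112
```

View pics/w2.png

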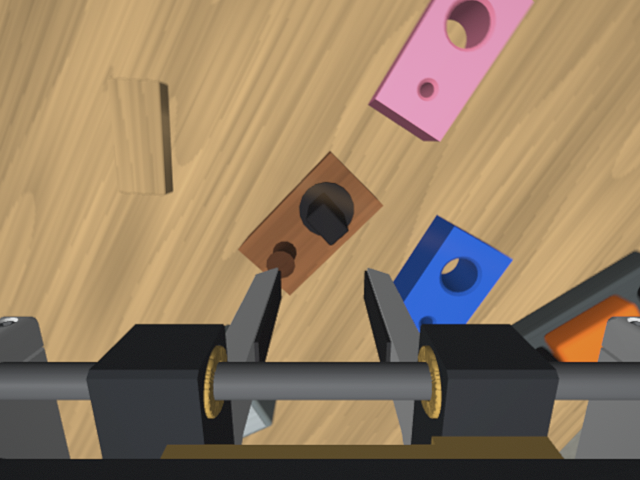

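```bash
python3 - <<'E'
from h import *
f=np.load("w2.npz");p=f["p"].astype(float)
c=p[170:270,270:370];c=np.clip((c/255)**.5*255,0,255).astype(np.uint8);cv2.imwrite("pics/z2.png",cv2.resize(c,(600,600),interpolation=cv2.INTER_NEAREST)[:,:,::-1])
E
```

```text
(no output)
```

View pics/z2.png

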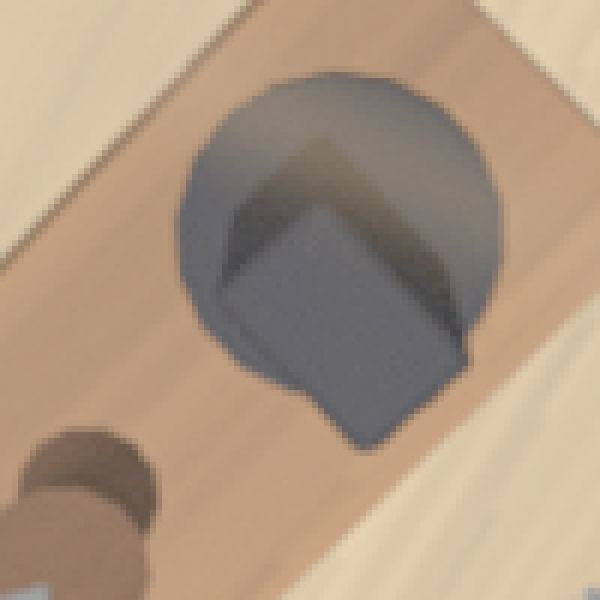

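```bash
python3 - <<'E'
from h import *
f=np.load("w2.npz");s=dict(eef_pos=f["pos"],eef_rot=f["rot"])
C=lambda pts,z: wcast(np.array(pts)/6.0+[270-.1,170-.1],z,s)[:,:2]
c=C([(320,205),(467,362),(367,450),(218,290)],121);print(c,c.mean(0))
for i in range(4): q=c[(i+1)%4]-c[i];print(np.linalg.norm(q),np.arctan2(q[1],q[0]))
print("guard",C([(340,232)],61), C([(180,232),(502,232)],61))
# block edges at z=55, full-image px
B=wcast([(331,152),(382,206),(289,294),(239,248)],55,s)[:,:2];print("block",B)
for i in range(4): q=B[(i+1)%4]-B[i];print(np.linalg.norm(q),np.arctan2(q[1],q[0]))
print("awl",C([(75,560)],100),manip.read_state()["eef_rot"])
E
```

```text
[[486.21160552 283.10451021]
 [513.06760036 275.28053146]
 [508.17072078 258.49577984]
 [480.69398285 266.95062941]] [497.03597738 270.95786273]
27.972470432679593 -0.28348455631472497
17.484487881771656 -1.8546632972761494
28.748140959047493 2.8430781406579406
17.07020869605102 1.2416544165405439
guard [[496.83775672 271.82645006]] [[475.46967078 259.00316048]
 [518.47303907 284.81008798]]
block [[473.83868407 317.82518493]
 [541.37272038 300.08051066]
 [510.42099252 175.61271638]
 [444.17473992 193.02758852]]
69.82635265588448 -0.25694367136569296
128.25849395289464 -1.814525266255959
68.49703464177331 2.884528044291456
128.27466488567998 1.3374305850026071
awl [[484.66946802 217.79540359]] [-3.14155730e+00  8.14935791e-05  2.11844217e+00]
```

```bash
python3 -c "
from h import *
s=manip.read_state();print(s['eef_pos'],s['eef_rot'],delta([497,271,86],2.85))"
```

```text
[501.14258315 257.48106126 220.50413198] [-3.14155730e+00  8.14935791e-05  2.11844217e+00] [ 13.699   3.502 134.504  -0.732]
```

>>> {"method": "jog_arm", "body": {
  "deltas": "13.7 3.5 40 -0.73 38;13.7 3.5 60 -0.73 38;13.7 3.5 60 -0.73 38;13.7 3.5 60 -0.73 38;13.7 3.5 60 -0.73 38;13.7 3.5 90 -0.73 38;13.7 3.5 120 -0.73 38;13.7 3.5 134.5 -0.73 38;13.7 3.5 134.5 -0.73 38;13.7 3.5 134.5 -0.73 38",
  "squeeze": 35
}}

```text
clock: 3.95
eef_pos: [497.8, 271.4, 87.1]
eef_rot: [3.141, 0.001, 2.833]
wrist_force: [0.5, 0.9, -0.3]
finger_gap: 38.1
```

```bash
python3 - <<'E'
from h import *
s=manip.read_state(); p,d=optics.camera("wrist"); print(s["clock"],s["eef_pos"],s["eef_rot"],s["wrist_force"])
cv2.imwrite("pics/w3.png",p[:,:,::-1])
E
```

```text
3.95 [497.83229517 271.35018662  87.11903055] [3.14052627e+00 1.17449382e-03 2.83343753e+00] [ 0.52321391  0.85962925 -0.28528581]
```

View pics/w3.png

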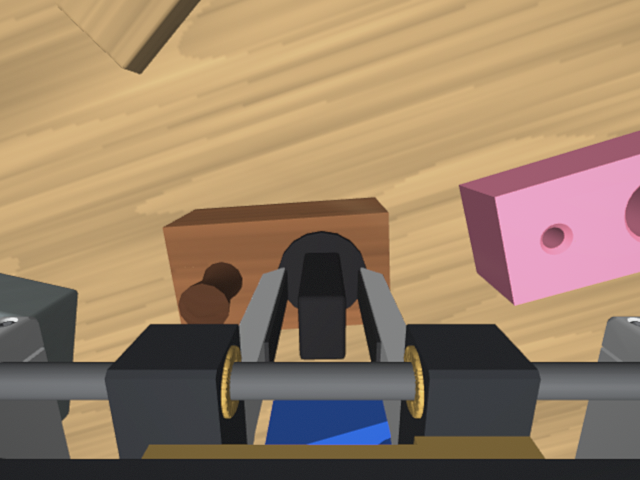

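The jaws straddle the handle centrally: handle at ~(322,310), fingers at x ~275 and ~375. Closing now.

>>> {"method": "jog_arm", "body": {
  "deltas": "0 0 0 0 12;0 0 0 0 12;0 0 0 0 12;0 0 0 0 12;0 0 0 0 12;0 0 0 0 12;0 0 0 0 12;0 0 -5 0 12;0 0 -15 0 12;0 0 -25 0 12",
  "squeeze": 40
}}

```text
clock: 5.25
eef_pos: [497.3, 271.3, 111.7]
eef_rot: [3.141, 0.0, 2.835]
wrist_force: [-0.1, 0.0, -0.5]
finger_gap: 20.0
```

```bash
python3 - <<'E'
from h import *
s=manip.read_state(); p,d=optics.camera("wrist"); print(s["clock"],s["eef_pos"],s["eef_rot"],s["wrist_force"],s["finger_gap"])
cv2.imwrite("pics/w4.png",p[:,:,::-1])
print(delta([497,271,215],2.85))
E
```

```text
5.25 [497.31654932 271.26118403 111.73184408] [3.14146771e+00 9.34922951e-05 2.83478404e+00] [-0.0531139   0.04336723 -0.47349718] 20.01111748293962
[ 6.31000e-01 -7.59000e-01 -1.01841e+02 -1.50000e-02]
```

View pics/w4.png

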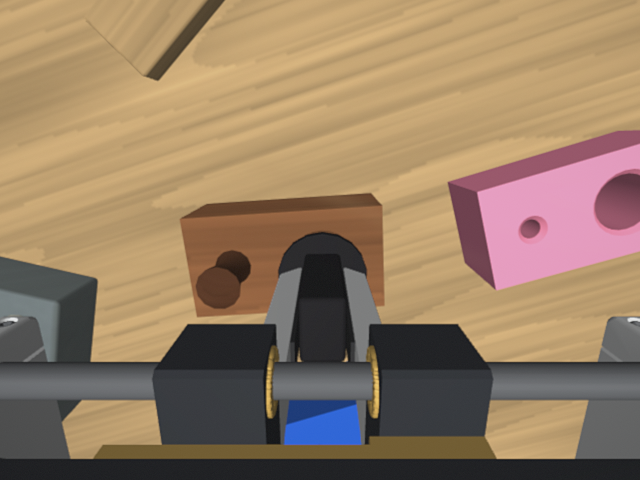

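>>> {"method": "jog_arm", "body": {
  "deltas": "0 0 -25 0 12;0 0 -55 0 12;0 0 -85 0 12;0 0 -105 0 12;0 0 -105 0 12;0 0 -105 0 12;0 0 -105 0 12;0 0 -105 0 12;0 0 -105 0 12;0 0 -105 0 12"
}}

```text
clock: 6.55
eef_pos: [497.3, 271.2, 215.9]
eef_rot: [-3.142, -0.0, 2.835]
wrist_force: [0.1, 0.1, -0.9]
finger_gap: 19.9
```

```bash
python3 - <<'E'
from h import *
s=manip.read_state(); p,d=optics.camera("wrist"); print(s["clock"],s["eef_pos"],s["eef_rot"],s["wrist_force"],s["finger_gap"])
np.savez("w5.npz",p=p,d=d,pos=s["eef_pos"],rot=s["eef_rot"])
cv2.imwrite("pics/w5.png",p[:,:,::-1])
print(delta([527.2,-274.7,216],1.285))
E
```

```text
6.55 [497.27291076 271.22249072 215.87970191] [-3.14154462e+00 -9.02548630e-05  2.83478347e+00] [ 0.09718271  0.0988012  -0.90311219] 19.94966161955187
[-1.93395e+02 -5.11409e+02 -9.80000e-02  1.55000e+00]
```

View pics/w5.png

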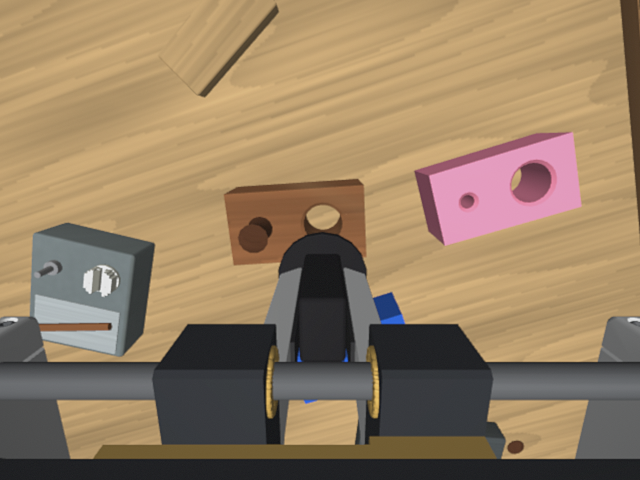

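>>> {"method": "jog_arm", "body": {
  "deltas": "-193.4 -511.4 0 1.55 12;-193.4 -511.4 0 1.55 12;-193.4 -511.4 0 1.55 12;-193.4 -511.4 0 1.55 12;-193.4 -511.4 0 1.55 12;-193.4 -511.4 0 1.55 12;-193.4 -511.4 0 1.55 12;-193.4 -511.4 0 1.55 12;-193.4 -511.4 0 1.55 12;-193.4 -511.4 0 1.55 12"
}}

```text
clock: 7.85
eef_pos: [526.6, -277.4, 215.3]
eef_rot: [-3.141, 0.0, 1.281]
wrist_force: [-0.3, 0.7, -0.6]
finger_gap: 19.8
```

```bash
python3 - <<'E'
from h import *
s=manip.read_state(); p,d=optics.camera("wrist"); print(s["clock"],s["eef_pos"],s["eef_rot"],s["wrist_force"],s["finger_gap"])
np.savez("w6.npz",p=p,d=d,pos=s["eef_pos"],rot=s["eef_rot"])
q,d=optics.camera("top"); np.savez("top6.npz",p=q,d=d)
cv2.imwrite("pics/w6.png",p[:,:,::-1])
c=cv2.resize(q[200:320,170:290],(400,400),interpolation=cv2.INTER_CUBIC);e=cv2.resize(q[200:320,450:570],(400,400),interpolation=cv2.INTER_CUBIC)
cv2.imwrite("pics/t6.png",np.hstack([c,e])[:,:,::-1])
s=manip.read_state();print(s["eef_pos"],s["eef_rot"],delta([527.2,-274.7,216],1.285))
E
```

```text
7.85 [ 526.64846644 -277.38981124  215.3138526 ] [-3.14100936e+00  5.94413131e-05  1.28080703e+00] [-0.30058096  0.70834354 -0.62309056] 19.785802176731575
[ 527.06624286 -274.53633639  215.6722113 ] [-3.14110736e+00 -3.07273209e-04  1.28470656e+00] [-0.119  0.175 -0.328 -0.   ]
```

View pics/w6.png

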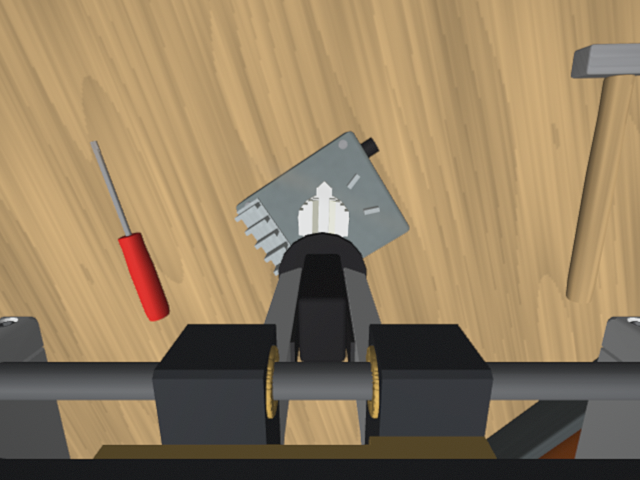

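View pics/t6.png

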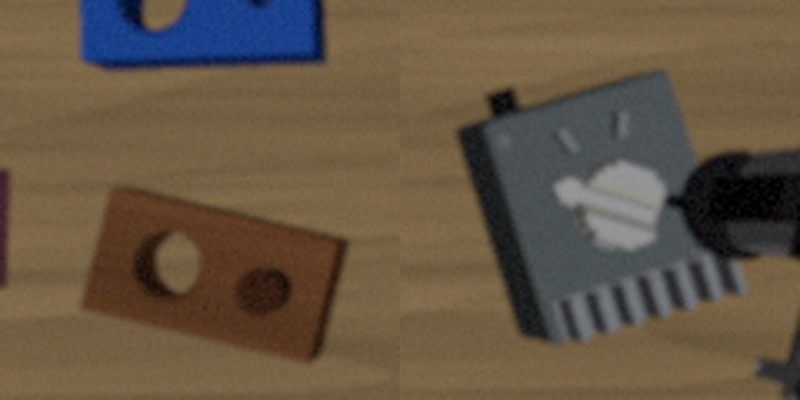

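```bash
python3 - <<'E'
from h import *
f=np.load("w6.npz");p=f["p"]
cv2.imwrite("pics/z6.png",cv2.resize(p[170:250,280:370],(720,640),interpolation=cv2.INTER_NEAREST)[:600,:,::-1])
for v in (210,215,220,225,228): print(v,p[v,296:352,2])
E
```

```text
210 [130 129 142 166 173 169 175 208 231 229 228 228 228 228 230 226 205 166
 167 168 167 166 199 232 229 228 228 228 228 228 229 229 221 206 216 217
 216 216 216 222 227 228 227 227 227 227 228 223 175 107  99 108 122 134
 135 136]
215 [127 130 184 233 230 229 228 229 228 228 229 228 228 229 230 225 196 167
 167 168 167 167 200 231 229 229 228 228 228 228 229 229 223 214 216 217
 216 216 218 223 229 228 228 228 228 228 227 228 228 228 228 231 212 134
 129 132]
220 [129 138 193 233 230 229 228 228 228 228 228 228 228 229 230 224 193 167
 167 169 167 174 210 231 230 229 229 229 228 228 229 229 220 204 216 217
 216 216 219 225 228 228 228 228 228 228 228 228 228 228 229 232 214 137
 130 134]
225 [130 130 180 231 230 229 228 229 229 228 228 228 228 228 230 224 193 167
 167 168 168 171 207 231 230 229 228 228 228 228 229 225 218 216 216 217
 217 216 219 225 229 229 228 228 228 228 228 228 229 229 230 223 170 132
 133 134]
228 [130 130 169 224 231 229 228 229 228 228 228 228 228 229 230 224 189 167
 168 169 167 174 210 231 230 229 229 229 228 229 229 222 212 216 217 217
 217 216 220 227 228 228 228 228 228 229 229 228 228 229 231 221 162 132
 133 133]
```

View pics/z6.png

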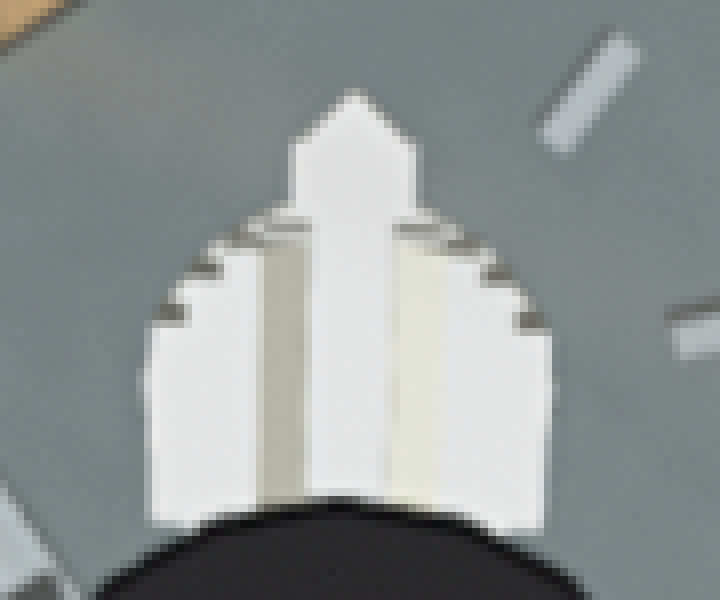

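```bash
python3 - <<'E'
from h import *
f=np.load("w6.npz");s=dict(eef_pos=f["pos"],eef_rot=f["rot"])
a=wcast([(323.2,222)],59,s)[0];b=wcast([(323.7,222)],73,s)[0];print(a,b)
for q in (a,b): print(delta([q[0],q[1],139]))
E
```

```text
[ 527.12414574 -276.61642547   59.        ] [ 528.45044256 -273.59385657   73.        ]
[-1.979  0.643 76.672  0.   ]
[ 1.295  1.062 76.672  0.   ]
```

>>> {"method": "jog_arm", "body": {
  "deltas": "0 0.8 20 0 12;0 0.8 45 0 12;0 0.8 52 0 12;0 0.8 56 0 12;0 0.8 60 0 12;0 0.8 64 0 12;0 0.8 68 0 12;0 0.8 72 0 12;0 0.8 76 0 12;0 0.8 76 0 12"
}}

```text
clock: 9.2
eef_pos: [527.8, -274.9, 139.6]
eef_rot: [-3.141, -0.0, 1.285]
wrist_force: [0.7, -0.3, -0.9]
finger_gap: 19.9
```

```bash
python3 - <<'E'
from h import *
s=manip.read_state(); p,d=optics.camera("wrist"); print(s["clock"],s["eef_pos"],s["eef_rot"],s["wrist_force"],s["moment"],s["finger_gap"])
cv2.imwrite("pics/w7.png",p[:,:,::-1])
E
```

```text
9.2 [ 527.8269323  -274.87394358  139.57696848] [-3.14099090e+00 -1.23767797e-04  1.28477815e+00] [ 0.71931974 -0.26379682 -0.91201966] [-0.06965439 -0.04420765 -0.0116532 ] 19.869460791133882
```

View pics/w7.png

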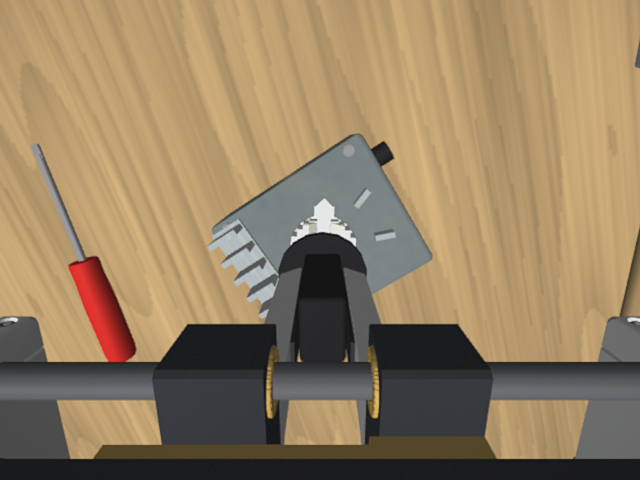

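>>> {"method": "jog_arm", "body": {
  "deltas": "0 0 1.5 0.06 12;0 0 1.5 0.17 12;0 0 1.5 0.29 12;0 0 1.5 0.41 12;0 0 1.5 0.53 12;0 0 1.5 0.65 12;0 0 1.5 0.77 12;0 0 1.5 0.89 12;0 0 1.5 0.97 12;0 0 1.5 1.02 12"
}}

```text
clock: 10.5
eef_pos: [527.8, -274.8, 138.6]
eef_rot: [-3.141, 0.0, 0.263]
wrist_force: [-2.2, 1.4, 0.7]
finger_gap: 20.2
```

```bash
python3 - <<'E'
from h import *
s=manip.read_state(); p,d=optics.camera("wrist"); print(s["clock"],s["eef_pos"],s["eef_rot"],s["wrist_force"],s["moment"],s["finger_gap"])
np.savez("w8.npz",p=p,d=d,pos=s["eef_pos"],rot=s["eef_rot"])
cv2.imwrite("pics/w8.png",cv2.resize(p[130:280,230:430],(800,600),interpolation=cv2.INTER_NEAREST)[:,:,::-1])
E
```

```text
10.5 [ 527.83155333 -274.79332912  138.56462572] [-3.14119030e+00  3.34460011e-04  2.62774448e-01] [-2.20164276  1.4493942   0.73173317] [0.27353855 0.34242082 0.0402684 ] 20.19140525866385
```

View pics/w8.png

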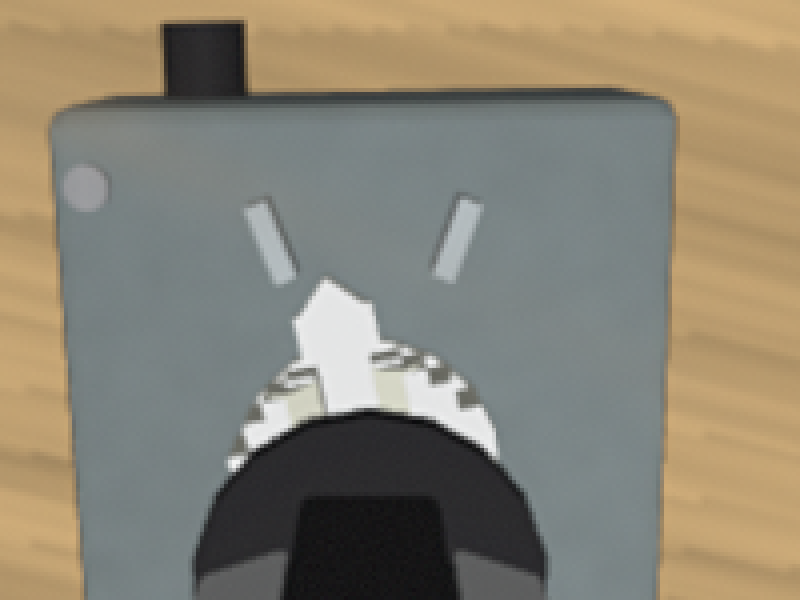

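```bash
cat > m.py <<'E'
from h import *
import sys
def pang(fn,tip,body,ribs,ax,off=(230,130),k=4.0):
    f=np.load(fn);s=dict(eef_pos=f["pos"],eef_rot=f["rot"])
    C=lambda pts,z: wcast(np.array(pts)/k+np.array(off)-.1,z,s)[:,:2]
    r=C(ribs,58);m=r.mean(0);p1=r[0]-r[2];p2=r[1]-r[3]
    th0=[np.arctan2(-q[0],q[1]) for q in (p1,p2)]
    print("zero",th0,"ribs axis est",m-42*np.array([np.cos(np.mean(th0)),np.sin(np.mean(th0))]))
    for z in (66,70,73):
        t=C([tip],z)[0];b=C(body,z);bm=b.mean(0)
        print(z,"tip",t,"r",np.linalg.norm(t-ax),"ang tip",np.arctan2(*(t-ax)[::-1]),"ang nib mid",np.arctan2(*(bm-ax)[::-1]))
    return C
E
python3 - <<'E'
from m import *
C=pang("w8.npz",(325,278),[(296,325),(377,320)],[(257,202),(285,282),(470,197),(445,280)],np.array([527.4,-274.8]))
for a in ([(290,392),(296,415)],[(405,372),(411,405)],[(318,370),(323,412)]):
    q=C(a,70);q=q[0]-q[1];print(np.arctan2(q[1],q[0]))
E
```

```text
zero [np.float64(0.2857604259940173), np.float64(0.27502700546150777)] ribs axis est [ 526.93927165 -274.90924637]
66 tip [ 560.50428607 -258.22725312] r 37.020935905363956 ang tip 0.46414539878254646 ang nib mid 0.45297998301664427
70 tip [ 561.18318779 -258.17340364] r 37.65298771060345 ang tip 0.4573526885677011 ang nib mid 0.44488597049936024
73 tip [ 561.69236407 -258.13301653] r 38.12813359969636 ang tip 0.4524061132161 ang nib mid 0.4390836455209215
0.4964442285688124
0.4442015089029449
0.3685428045593781
```

>>> {"method": "jog_arm", "body": {
  "deltas": "0 0 0 0.04 12;0 0 0 0.08 12;0 0 0 0.12 12;0 0 0 0.15 12;0 0 0 0.165 12;0 0 0 0.165 12;0 0 0 0.165 12;0 0 0 0.165 12;0 0 0 0.165 12;0 0 0 0.165 12"
}}

```text
clock: 11.8
eef_pos: [527.9, -274.8, 138.5]
eef_rot: [-3.141, 0.0, 0.1]
wrist_force: [-3.6, 3.6, 2.8]
finger_gap: 19.9
```

```bash
python3 - <<'E'
from h import *
s=manip.read_state(); p,d=optics.camera("wrist"); print(s["clock"],s["eef_pos"],s["eef_rot"],s["wrist_force"],s["moment"],s["finger_gap"])
np.savez("w9.npz",p=p,d=d,pos=s["eef_pos"],rot=s["eef_rot"])
cv2.imwrite("pics/w9.png",cv2.resize(p[130:280,230:430],(800,600),interpolation=cv2.INTER_NEAREST)[:,:,::-1])
E
```

```text
11.8 [ 527.93828032 -274.80474306  138.46117723] [-3.14137532e+00  1.40074723e-04  9.99969346e-02] [-3.57050186  3.55351303  2.77450305] [1.08743954 0.74362356 0.08753341] 19.92990484265396
```

View pics/w9.png

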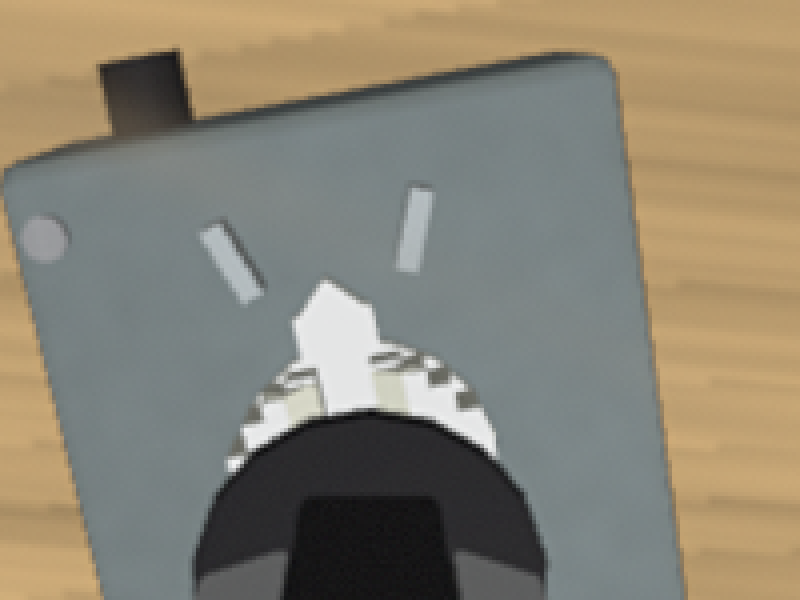

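```bash
python3 - <<'E'
from m import *
C=pang("w9.npz",(325,279),[(296,325),(377,322)],[(210,226),(254,297),(423,185),(408,270)],np.array([527.3,-274.9]))
E
```

```text
zero [np.float64(0.2885606559528177), np.float64(0.27461761386253397)] ribs axis est [ 527.00753751 -274.65770372]
66 tip [ 562.74952194 -263.90789086] r 37.11462068979421 ang tip 0.3006766311371435 ang nib mid 0.28932220814409515
70 tip [ 563.42971607 -263.96400584] r 37.74854105045983 ang tip 0.29392007472194664 ang nib mid 0.2812874933603226
73 tip [ 563.93986167 -264.00609208] r 38.2250793694476 ang tip 0.2889998861350797 ang nib mid 0.2755274866527201
```

>>> {"method": "jog_arm", "body": {
  "deltas": "0 0 0 -0.05 12;0 0 0 -0.1 12;0 0 0 -0.15 12;0 0 0 -0.16 12;0 0 -8 -0.16 12;0 0 -18 -0.16 12;0 0 -35 -0.16 12;0 0 -55 -0.16 12;0 0 -78 -0.16 12;0 0 -78 -0.16 12"
}}

```text
clock: 13.1
eef_pos: [528.6, -275.3, 218.9]
eef_rot: [3.139, -0.003, 0.26]
wrist_force: [0.2, -0.5, -0.3]
finger_gap: 19.8
```

```bash
python3 - <<'E'
from h import *
s=manip.read_state(); p,d=optics.camera("wrist"); print(s["clock"],s["eef_pos"],s["eef_rot"],s["wrist_force"],s["moment"],s["finger_gap"])
np.savez("w10.npz",p=p,d=d,pos=s["eef_pos"],rot=s["eef_rot"])
cv2.imwrite("pics/w10.png",cv2.resize(p[130:280,230:430],(800,600),interpolation=cv2.INTER_NEAREST)[:,:,::-1])
print(delta([497.3,271.3,216],2.835))
E
```

```text
13.1 [ 528.58484835 -275.29020165  218.93388344] [ 3.13862573e+00 -2.83999442e-03  2.59627478e-01] [ 0.18878546 -0.47865644 -0.27508521] [-0.00623378 -0.03784807 -0.01515187] 19.78434705764341
[ 110.49  -535.921    1.275   -2.575]
```

View pics/w10.png

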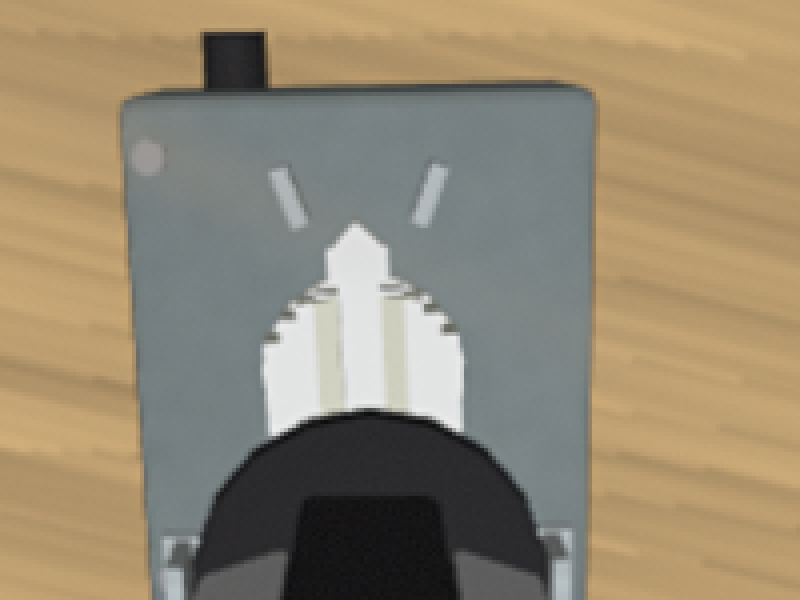

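```bash
python3 - <<'E'
from m import *
C=pang("w10.npz",(356,222),[(326,262),(388,262)],[(279,170),(298,226),(440,166),(421,224)],np.array([527.3,-274.9]))
for z,a in ((73,[(316,305),(319,410)]),(73,[(409,305),(410,410)]),(66,[(339,305),(344,410)]),(66,[(383,305),(386,410)])):
    q=C(a,z);q=q[0]-q[1];print(z,np.arctan2(q[1],q[0]))
# subpixel slot edges
f=np.load("w10.npz");p=f["p"];s=dict(eef_pos=f["pos"],eef_rot=f["rot"])
for v in (207,212,217,222,227): print(v,p[v,300:342,2])
E
```

```text
zero [np.float64(0.2835314535484157), np.float64(0.27507506219672256)] ribs axis est [ 526.82894897 -274.91697025]
66 tip [ 562.35138271 -263.82597888] r 36.759126398733606 ang tip 0.3060128176566146 ang nib mid 0.31384299603538546
70 tip [ 562.8376014  -263.71958912] r 37.25483459689651 ang tip 0.3048040975575553 ang nib mid 0.31198856840816475
73 tip [ 563.20226542 -263.63979679] r 37.62665064132293 ang tip 0.30391845887192886 ang nib mid 0.3106492405723238
73 0.27774904459501126
73 0.2760771177338121
66 0.30075717660749973
66 0.2900788464478146
207 [120 122 150 188 230 234 233 229 216 195 194 194 194 192 194 214 228 228
 228 227 227 227 227 228 223 207 190 189 190 189 197 218 228 229 229 205
 119 111 122 131 131 128]
212 [231 231 229 229 228 228 228 229 221 194 193 193 193 192 193 212 229 228
 227 227 227 227 228 228 226 213 190 190 192 191 192 214 229 228 227 227
 227 227 228 219 158  96]
217 [229 228 228 228 227 227 228 228 222 202 192 194 193 194 184 200 230 229
 228 227 227 227 227 228 229 220 191 190 192 191 191 208 228 228 227 227
 227 228 227 228 227 227]
222 [227 228 227 228 227 228 228 228 225 210 192 192 193 194 190 196 221 229
 227 227 227 227 228 228 229 222 199 191 191 191 191 204 224 229 227 227
 227 227 227 227 227 227]
227 [227 227 227 227 228 227 228 228 229 220 194 192 193 194 193 191 210 229
 228 227 227 227 227 228 229 224 208 192 192 191 191 201 220 228 228 227
 227 227 228 227 227 227]
```

```bash
python3 - <<'E'
from h import *
print(cast("top",[(170+168*.3-.35,200+264*.3-.35)],55), cast("top",[(170+263*.3,200+292*.3)],100))
f=np.load("w5.npz");p=f["p"];s=dict(eef_pos=f["pos"],eef_rot=f["rot"])
cv2.imwrite("pics/z5.png",cv2.resize(p[170:270,215:375],(800,500),interpolation=cv2.INTER_NEAREST)[:,:,::-1])
print(delta([497.3,271.3,216],2.835), manip.read_state()["eef_pos"])
E
```

```text
[[499.81672417 269.10010395  55.        ]] [[485.41053645 208.01164062 100.        ]]
[ 110.49  -535.921    1.275   -2.575] [ 528.14761303 -275.02236159  217.27488979]
```

View pics/z5.png

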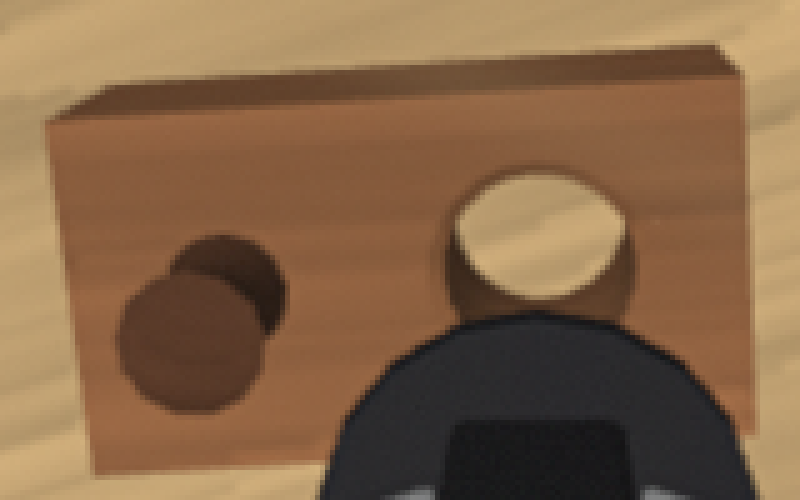

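```bash
python3 - <<'E'
from h import *
f=np.load("w5.npz");p=f["p"];s=dict(eef_pos=f["pos"],eef_rot=f["rot"])
a=wcast([(322,222.0),(301.6,222),(342.4,222),(322,202)],55,s);print(a)
E
```

```text
[[497.69777405 270.98794777  55.        ]
 [491.84888509 252.55609617  55.        ]
 [503.54712679 289.42126091  55.        ]
 [479.43340819 276.78265105  55.        ]]
```

>>> {"method": "jog_arm", "body": {
  "deltas": "110.5 -536 1 -1.85 12;110.5 -536 1 -1.85 12;110.5 -536 1 -1.85 12;110.5 -536 1 -1.85 12;110.5 -536 1 -1.85 12;110.5 -536 1 -1.85 12;110.5 -536 1 -1.85 12;110.5 -536 1 -2.57 12;110.5 -536 1 -2.57 12;110.5 -536 1 -2.57 12"
}}

```text
clock: 14.4
eef_pos: [496.0, 274.2, 214.0]
eef_rot: [-3.14, -0.001, 2.145]
wrist_force: [1.1, -1.2, -1.4]
finger_gap: 20.1
```

```bash
python3 - <<'E'
from h import *
s=manip.read_state(); print(s["clock"],s["eef_pos"],s["eef_rot"],s["finger_gap"])
print(delta([497.3,271.3,216],2.835))
E
```

```text
14.4 [495.97286488 274.15797276 214.04152963] [-3.13981202e+00 -5.00235136e-04  2.14459217e+00] 20.09853819965649
[-3.121 -0.437 -1.958 -0.69 ]
```

>>> {"method": "jog_arm", "body": {
  "deltas": "0 0 0 -0.18 12;0 0 0 -0.36 12;0 0 0 -0.54 12;0 0 0 -0.7 12;0 0 0 -0.7 12;0 0 0 -0.7 12;0 0 0 -0.7 12;0 0 0 -0.7 12;0 0 0 -0.7 12;0 0 0 -0.7 12"
}}

```text
clock: 15.65
eef_pos: [497.1, 271.5, 215.5]
eef_rot: [-3.142, 0.0, 2.835]
wrist_force: [-0.1, 0.8, -0.6]
finger_gap: 20.2
```

```bash
python3 - <<'E'
from h import *
s=manip.read_state(); p,d=optics.camera("wrist"); print(s["clock"],s["eef_pos"],s["eef_rot"],s["finger_gap"])
cv2.imwrite("pics/w11.png",p[:,:,::-1])
print(delta([497.4,271.3,88],2.835))
E
```

```text
15.65 [497.06744238 271.47888835 215.46144912] [-3.14158086e+00  4.00244880e-05  2.83457883e+00] 20.249288684219298
[-3.61000e-01 -7.50000e-02  1.27468e+02 -0.00000e+00]
```

View pics/w11.png

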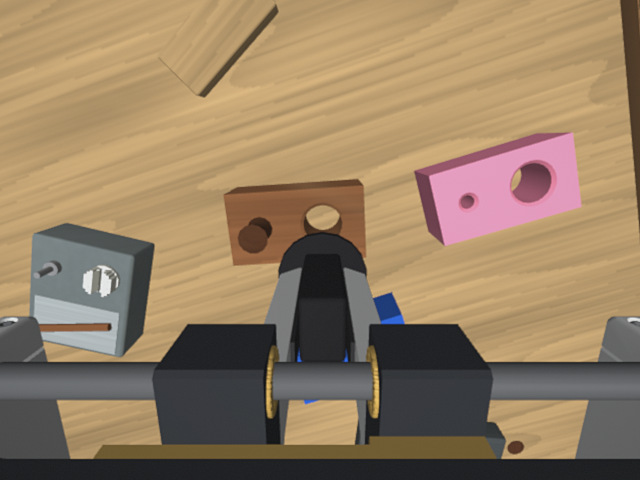

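>>> {"method": "jog_arm", "body": {
  "deltas": "-0.4 0 25 0 12;-0.4 0 50 0 12;-0.4 0 62 0 12;-0.4 0 74 0 12;-0.4 0 86 0 12;-0.4 0 98 0 12;-0.4 0 108 0 12;-0.4 0 116 0 12;-0.4 0 122 0 12;-0.4 0 126 0 12"
}}

```text
clock: 16.95
eef_pos: [497.4, 271.4, 89.2]
eef_rot: [-3.142, -0.0, 2.835]
wrist_force: [-0.0, 0.2, -1.2]
finger_gap: 19.7
```

```bash
python3 - <<'E'
from h import *
s=manip.read_state(); p,d=optics.camera("wrist"); s=manip.read_state();print(s["clock"],s["eef_pos"],s["eef_rot"],s["finger_gap"],s["wrist_force"])
cv2.imwrite("pics/w12.png",p[:,:,::-1])
E
```

```text
17.0 [497.31301546 271.30652465  88.80307858] [-3.14126266e+00 -4.09536980e-04  2.83478543e+00] 19.85266147159908 [-0.35217326 -0.43467395 -1.42532903]
```

View pics/w12.png

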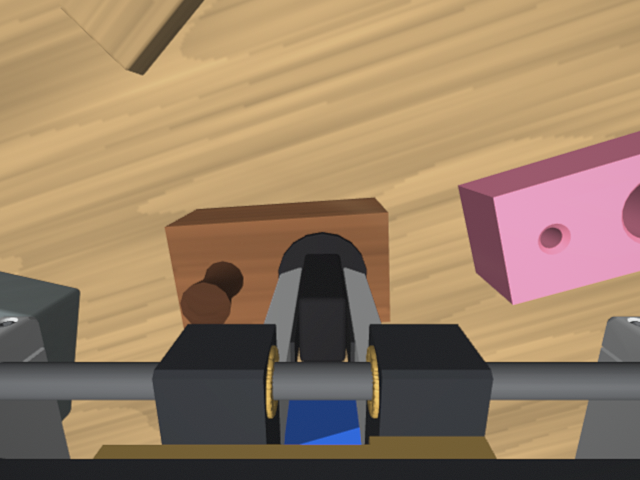

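>>> {"method": "jog_arm", "body": {
  "deltas": "0 0 1 0 12;0 0 1.8 0 12;0 0 1.8 0 12;0 0 1.8 0 12;0 0 1.8 0 21;0 0 1.8 0 24;0 0 1.8 0 28;0 0 1.8 0 32;0 0 1.8 0 36;0 0 1.8 0 38"
}}

```text
clock: 18.25
eef_pos: [497.4, 271.4, 87.7]
eef_rot: [-3.142, -0.0, 2.835]
wrist_force: [-0.1, 0.9, 0.6]
finger_gap: 38.0
```

>>> {"method": "jog_arm", "body": {
  "deltas": "0 0 0 0 38;0 0 0 0 38;0 0 -10 0 38;0 0 -25 0 38;0 0 -50 0 38;0 0 -80 0 38;0 0 -110 0 38;0 0 -130 0 38;0 0 -130 0 38;0 0 -130 0 38"
}}

```text
clock: 19.5
eef_pos: [497.2, 271.2, 217.1]
eef_rot: [-3.141, -0.001, 2.835]
wrist_force: [-0.2, 0.0, -0.6]
finger_gap: 37.8
```

```bash
python3 - <<'E'
from h import *
s=manip.read_state(); p,d=optics.camera("wrist"); print(s["clock"],s["eef_pos"],s["eef_rot"],s["finger_gap"],s["wrist_force"])
np.savez("w13.npz",p=p,d=d,pos=s["eef_pos"],rot=s["eef_rot"])
q,_=optics.camera("scene");t,_=optics.camera("top")
cv2.imwrite("pics/w13.png",p[:,:,::-1])
a=cv2.resize(q[130:250,250:410],(400,300),interpolation=cv2.INTER_CUBIC);b=cv2.resize(q[350:470,100:260],(400,300),interpolation=cv2.INTER_CUBIC)
c=cv2.resize(t[220:310,470:590],(400,300),interpolation=cv2.INTER_CUBIC);e=cv2.resize(t[220:340,170:330],(400,300),interpolation=cv2.INTER_CUBIC)
cv2.imwrite("pics/s13.png",np.vstack([np.hstack([a,b]),np.hstack([c,e])])[:,:,::-1])
E
```

```text
19.5 [497.18647188 271.23427134 217.1023603 ] [-3.14110937e+00 -5.54928628e-04  2.83478638e+00] 37.84719568555272 [-0.19665633  0.00105981 -0.63052058]
```

View pics/w13.png

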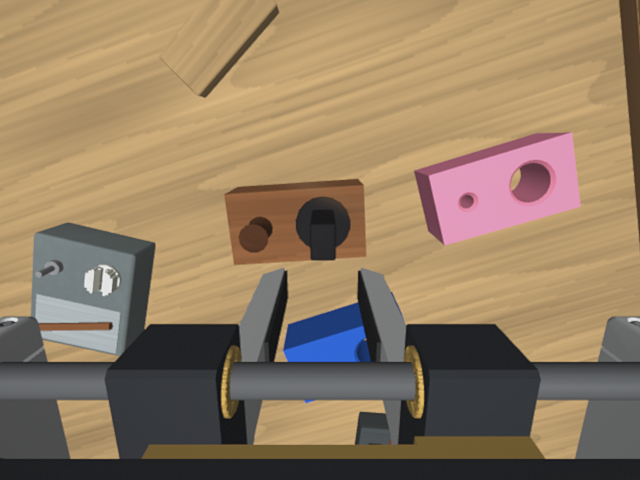

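View pics/s13.png

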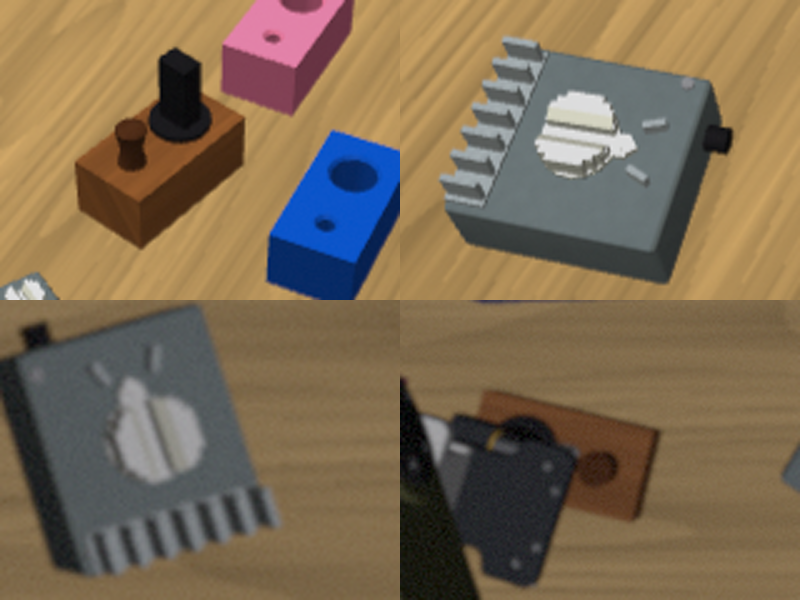

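```bash
python3 - <<'E'
from h import *
print(workorder.sign_off(), manip.read_state()["clock"])
E
```

```text
the job is handed in; nothing more can be done
the job is handed in; nothing more can be done
```

The job is done and handed in at about 19.7 s on the robot clock, against the 61 s limit. No verdict is reported.

I took the tuning tool out of the wooden block and lowered its blade into the finned unit's big trimmer with no contact force. I turned the trimmer clockwise about 1.0 rad until the pointer stood between the ribs, lifted out, put the tool back in its hole and let go.

**Pointer:** after lift-out, the wrist view put it 0.00 to 0.03 rad (up to about 2 degrees) anticlockwise of midway. The estimates from the tip and from the slot edges disagreed by about that much. A rougher reading from the top camera agreed to about 1 degree.

**Tool:** the scene and wrist pictures show it upright in the wooden block, resting on its guard. The gripper is open at 38 mm and about 130 mm above where it let go. I left the pink and blue blocks alone. The wrist forces I read stayed at a few newtons. No check failed.

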